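# Seat the driver card in the embroidery machine's control unit

### The arm

A 7-joint arm with a two-finger parallel gripper is mounted at the origin on the work surface. World frame = base frame: x ahead of the robot, y to its left, z up, the work surface at z = 0. Lengths are in mm, angles in rad, forces in N, time in s.
With the tool pointing down it reaches from about 400 to 875 mm from the base axis. Payload 4.4 kg.
Tool frame: the origin (TCP) lies between the finger pads; the fingertips stand 22 mm ahead of it and the grasp point (between the pads) lies 3 mm ahead of it; z points along the fingers, y is the line along which they close (so a half turn about z gives the same grasp; the last joint's range is limited). The gripper opens to 85 mm and grips with 20 to 120 N. Pads are 22 mm wide; open, the fingers measure 114 mm over their backs; the gripper's body (76 mm by 85 mm) begins 54 mm behind the grasp point. The pads swing forward as they close: fully open they stand 13 mm farther back than shut.
Start: joints at [1.133, 0.628, 0.038, 1.517, -0.027, 0.996, -0.02], TCP at [236.168, -605.593, 253.313] pointing down, gripper open.
Joint ranges: [-3.06, 3.06], [-0.37, 2.12], [-1.25, 1.32], [0.18, 2.47], [-1.1, 4.24], [0.23, 1.98], [-2.94, 2.94]. Speed limits (rad/s): [2.57, 2.57, 3.14, 3.14, 3.14, 3.14, 3.14].

### API

Orientations are given as [roll, pitch, yaw] about the fixed x, y, z axes, in that order (R = Rz(yaw) Ry(pitch) Rx(roll)).
In Python, from cell import ctrl gives the robot as it stands.
- The arm moves only by the tool step_arm, never from a script. Its argument "plan" is a list of rows, each an object of numbers: "dx", "dy", "dz": the shift along the tool's x, y, z scaled (see below); "ax", "ay", "az": the turn, a rotation vector about the tool's x, y, z scaled (see below); "gripper": the opening, from 0 (shut) to 1 (fully open). A call has 1 to 20 rows; each row shifts and turns the commanded pose from where the row before left it, along the tool's axes as they then stand; what a row does not reach is not made up. The controller multiplies each number of a shift by 0.3 m and each number of a turn by 90 degrees. A row lasts 1/8 s, in which the tool goes at most 62.5 mm and 10.7 degrees, less where a joint would pass 70% of its speed; a pose out of reach is approached as far as the arm can. A call with a number of a shift or a turn outside -1 to 1 is refused whole. A call with a gripper value outside its range is refused whole. The fingers move at their own pace and stop on an object; the grip force is fixed at half the most. Time passes only in rows, so rows that do not move let the fingers close. It gives the time, the measured TCP pose, the force, the opening and the grip force at its end, in the units of the state.
- ctrl.read_state(): the state, without advancing time (a new reading comes with each control period).
- ctrl.get_image(name): name is "scene" or "side" or "wrist"; returns a dict with "color" (384x512x3 uint8, red, green, blue), "range_z" (384x512 float32, mm along the optical axis (not along the pixel's ray), 0 where there is no reading), "fx", "fy", "cx", "cy" (pixels), "k1" (the pictures are not rectified: a ray, as slopes to the right and down, at radius r is drawn at 1 + k1 r^2 times it, then the intrinsics apply), "T" (4x4, takes a point from camera to world coordinates); the wrist camera has in their place "T_tool_cam" (4x4, takes a point from camera to tool coordinates, whose origin is the TCP and whose axes are the flange's). Camera axes: x right, y down, z forward; pixel columns grow to the right and rows downward; lengths in mm; the calibration is good to about 2 mm. A picture is of the moment at which its call begins: read the wrist's pose just before it.
- ctrl.finish_job(): hands the job in; it is judged then, once.
The state is a dict: "clock": time; "qpos": joint angles; "qd": joint speeds; "tau": joint torques, N m; "eef_pos": TCP position; "tool_rot": TCP orientation; "force": force on the tool from outside, world axes, zero at the start; "torque": the same for the moment, N m; "width": finger opening in mm; "gripper_force": force on a finger pad.
Only numpy, scipy, OpenCV 4.12 (cv2) and the standard library are available. Lean on these libraries where they do the work, as an engineer would, in place of code of your own. Each camera call takes 0.05 s, during which the arm holds its last target. There are 200 camera calls.

### The job

The embroidery machine's control unit stands open on the cutting mat. Take the driver card from the board stand, slide it down the two guides of the empty place beside the card already fitted, parts facing the same way as on that one, until its plugs rest on the sockets, and then swing both of its ejector levers in and down flat so that they draw the card fully home. Leave the other things on the mat where they are.

Things in the scene. Friction and masses are not known exactly. Their poses are not given: they have to be found in the camera images.
- card: Driver card to fit: green board upright on edge, 160 mm wide (y), 3.2 mm thick (x), loose, 0.3 kg. Origin: mid-underside of its two white plugs (9 mm thick, 56 long, at y = +-42 mm). Board z = 5 to 80 mm, parts on the +x face to 12 mm out, below z = 64 mm; stiffener bar 10 x 116 mm on the top edge, top at z = 81 mm. Starts upright in the stand, both grey ejector levers swung up.
- card_grip (a point): Middle of the card's black pull tab, centred on the top edge, 94 mm above the card's origin: 14 mm thick (x), 22 mm wide (y), from z = 81 to 107 mm in the card's frame. The place to hold the card, fingers closing along the card's x. Axes as the card's.
- card_parts (a point): Point among the parts on the card's +x face, at (8, 0, 41) mm in the card's frame; it shows which way the parts face.
- lever_left (a joint): Ejector lever at the card's +y end, angle in rad: 0 closed (handle flat along the card's top, pointing to the card's middle), 1.57 straight up, 1.75 fully open (leaning 10 degrees outward). Starts at 1.5 to 1.75. Pin along x. Stays where it is left (0.03 N m). While it closes in the unit its nose swings out under the rail lip and draws that end of the card down 5 mm; a few newtons at the handle.
- lever_right (a joint): The same for the mirror-image lever at the card's -y end.
- lever_left_pin (a point): Pin of the left lever, at (0, 77, 87) mm in the card's frame, axes as the card's. Handle 15 mm wide (x), 9 mm thick, reaching 59 mm from the pin; closed, its upper face is 5 mm above the pin, its upturned tip 9.5 mm. The forked nose on the other side of the pin, 15 mm long, points down when the lever is open and outward when closed.
- lever_right_pin (a point): Pin of the right lever, at (0, -77, 87) mm in the card's frame; mirror image.
- lever_left_tip (a point): Point on the left lever's handle 56 mm from its pin, in the middle of its thickness.
- lever_right_tip (a point): The same on the right lever.
- unit: Control unit, lid off: grey tray 210 (x) by 214 mm (y), fixed, origin mid-underside. Rails along both sides (|y| = 85 to 107 mm), lip top at z = 116.5 mm, underside 112.5 mm, inner edges 170 mm apart. A like card, seated with levers flat, stands at x = -55 mm; the empty place is at x = +35 mm; a power pack, 58 mm high with a terminal strip to 72 mm, is beyond, from x = 69 mm.
- slot (a point): Where the card's origin lies when fully home: (35, 0, 22) mm in the unit's frame, axes as the unit's; the seated card's axes agree. Two guides at the card's ends (|y| = 74 to 82.5 mm): 6 mm wide channels up to 50 mm above this point, flaring to 20 mm wide at 62 mm. The contacts stop the card 5 mm above this point, then grip by friction (11 N each of 2 plugs), without springing back.
- stand: Slotted plywood board stand, fixed, 110 x 190 mm, end combs 58 mm high; the card stands in its middle slot with its origin 8 mm above the stand's origin (centre of the underside), axes as the stand's.
- shears: Bystander: black-handled dressmaking shears lying flat, about 200 mm long, origin near the pivot, blades to its +y. Leave alone.
- thread_cone: Bystander: cone of red thread, 60 mm wide, 98 mm high, origin under its centre. Leave alone.
- glue_gun: Bystander: black glue gun lying on its side, about 170 x 140 mm, 36 mm high, origin under its barrel. Leave alone.
- notions_box: Bystander: small lidded box 84 x 64 x 50 mm, origin under its centre. Leave alone.

How it is judged (in metres and radians):
On the way:
1. the card stands in both guides, its plugs resting on the sockets (within 9 mm of home), parts facing the right way, both levers still open (over 1.0 rad) (x of card in the frame of slot between -0.004 and 0.004 m and y of card in the frame of slot between -0.005 and 0.005 m and angle between the z axis of card and the z axis of slot, either way round below 0.08 rad and angle between the y axis of card and the y axis of slot, either way round below 0.08 rad and x of card_parts in the frame of slot above 0 m and z of card in the frame of slot below 0.009 m and value of joint each of lever_left, lever_right above 1 rad), for 0.1 s.
At the end, for the whole second after the job is handed in: The card is home in the empty place: both ends (lever pins) within 2 mm of home height, origin within 4 mm across and 5 mm along the board, upright and square within 0.08 rad, parts facing as on the neighbouring card (+x of the unit); both levers flat (under 0.15 rad); at rest (x of card in the frame of slot between -0.004 and 0.004 m and y of card in the frame of slot between -0.005 and 0.005 m and angle between the z axis of card and the z axis of slot, either way round below 0.08 rad and angle between the y axis of card and the y axis of slot, either way round below 0.08 rad and x of card_parts in the frame of slot above 0 m and z of lever_left_pin in the frame of slot between 0.084 and 0.089 m and z of lever_right_pin in the frame of slot between 0.084 and 0.089 m and value of joint each of lever_left, lever_right below 0.15 rad and linear speed of card below 0.02 m/s); the robot touches nothing.
It fails at once if the shears is moved by more than 30 mm (distance of shears from where it was at the start of the episode above 0.03 m).
It fails at once if the thread cone is moved by more than 30 mm (distance of thread_cone from where it was at the start of the episode above 0.03 m).
It fails at once if the glue gun is moved by more than 30 mm (distance of glue_gun from where it was at the start of the episode above 0.03 m).
It fails at once if the notions box is moved by more than 30 mm (distance of notions_box from where it was at the start of the episode above 0.03 m).
It also fails if it takes over 67 s, if anything falls off the work surface, if the arm or the gripper's body presses on something with over 40 N, if the wrist force passes 120 N, or if a joint passes its speed limit or range.

## Working session

There is one attempt and no reset: what is moved stays moved. The work goes in short steps, Python scripts to look and compute and a tool call to move; the robot and the scene stay as the last step left them, time stands still between calls to the robot, and variables do not carry over. Pictures are saved under pics/ and viewed, at most 10 in all, crops included, and the job is handed in when it is done.

Besides the shell and the picture viewer there is one more tool, called by a JSON object that holds its "method" and its "body". step_arm: Moves the arm, as the interface text tells. Shifts and turns lie within -1 to 1; 1 stands for 0.3 m of shift or 90 degrees of turn. Its arguments: {"type":"object","properties":{"plan":{"type":"array"}},"required":["plan"]}

```bash
mkdir -p pics; ls; cat > h.py <<'E'
from cell import ctrl
import numpy as np, cv2
def get(name):
    s=ctrl.read_state(); im=ctrl.get_image(name)
    return s,im
def world(im,s=None):
    "HxWx3 world points (mm)"
    z=im["range_z"]; h,w=z.shape
    K=np.array([[im["fx"],0,im["cx"]],[0,im["fy"],im["cy"]],[0,0,1.]])
    u,v=np.meshgrid(np.arange(w),np.arange(h))
    p=cv2.undistortPoints(np.stack([u,v],-1).reshape(-1,1,2).astype(float),K,np.array([im["k1"],0,0,0,0.])).reshape(h,w,2)
    P=np.dstack([p[...,0]*z,p[...,1]*z,z,np.ones_like(z)])
    T=im["T"] if "T" in im else tool(s)@im["T_tool_cam"]
    W=(P@np.asarray(T).T)[...,:3]; W[z==0]=np.nan
    return W
def tool(s):
    from scipy.spatial.transform import Rotation as R
    T=np.eye(4); T[:3,:3]=R.from_euler("xyz",s["tool_rot"]).as_matrix(); T[:3,3]=s["eef_pos"]; return T
def save(im,fn,k=1): cv2.imwrite("pics/"+fn,cv2.cvtColor(cv2.resize(im["color"],None,fx=k,fy=k),cv2.COLOR_RGB2BGR))
E
python3 - <<'E'
from h import *
a=[]
for n in("scene","side"):
    s,im=get(n); a.append(im["color"]); np.save(n+".npy",world(im)); print(n,im["fx"],im["k1"],np.round(im["T"],2).tolist())
print(s)
c=np.vstack(a); print(c.shape)
save({"color":a[0]},"s1.png",1.5); save({"color":a[1]},"d1.png",1.5)
E
```

```text
pics
scene 393.7074330081104 -0.017765391300990457 [[-0.75, 0.38, -0.54, 1254.2], [0.66, 0.43, -0.62, 754.69], [-0.0, -0.82, -0.58, 800.25], [0.0, 0.0, 0.0, 1.0]]
side 350.6406496267676 -0.0653005197149617 [[0.96, -0.21, 0.2, 387.3], [-0.29, -0.69, 0.66, -686.02], [-0.0, -0.69, -0.72, 831.54], [0.0, 0.0, 0.0, 1.0]]
{'clock': 0.05, 'qpos': array([ 1.13318889,  0.6293199 ,  0.03844235,  1.51838605, -0.02698545,
        0.99631785, -0.02001426]), 'qd': array([-2.13293207e-03, -1.02799816e-03,  7.50221765e-06, -1.35949889e-03,
        1.05086424e-03,  1.37157024e-03,  5.56348845e-04]), 'tau': array([ 2.09801328e-03, -5.65054536e+01,  1.23123005e+00, -1.94196349e+01,
        1.11402059e-02,  5.33007536e-03, -6.11914402e-06]), 'eef_pos': array([ 235.9510604 , -605.02143136,  252.40030163]), 'tool_rot': array([-3.13967990e+00,  3.69038795e-05,  3.71800404e-01]), 'force': array([1.0411579 , 0.34003963, 1.12305024]), 'torque': array([-0.03424224, -0.00137562, -0.05520099]), 'gripper_force': 0.0, 'width': 85.3326890524483}
(768, 512, 3)
```

View pics/s1.png

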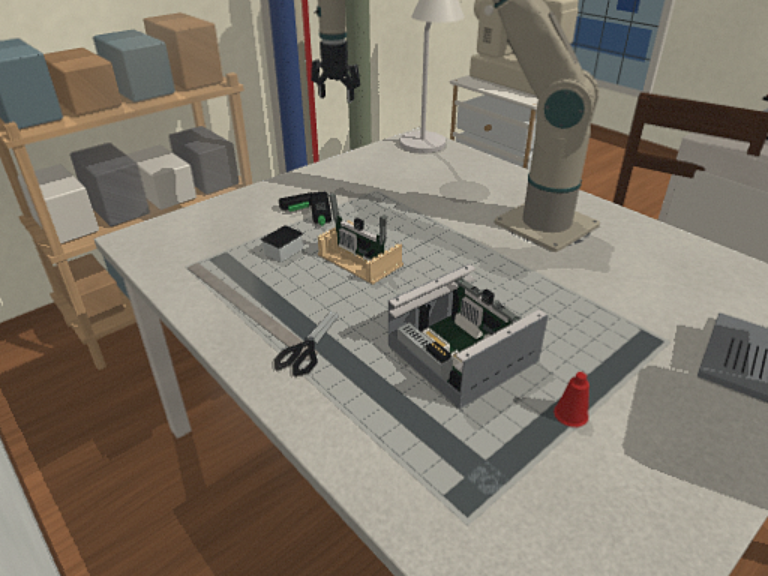

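View pics/d1.png

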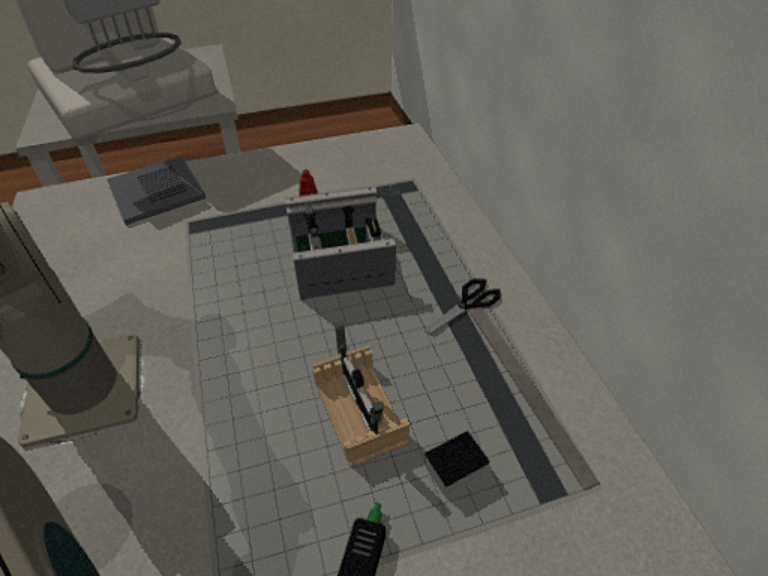

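The scene view shows the stand with the upright card at about (360,250), the open unit at (465,335) with its power pack on the far side (+x), shears at (305,345), and the cone at (573,400). The side view shows the card in the stand at (360,390) and the unit at (340,240). Now I'll get coarse positions from the depth.

```bash
python3 - <<'E'
from h import *
a=np.load("scene.npy"); b=np.load("side.npy")
def q(W,l): 
    for n,x,y in l: print(n,np.round(np.nanmedian(W[int(y/1.5)-1:int(y/1.5)+2,int(x/1.5)-1:int(x/1.5)+2].reshape(-1,3),0)))
q(a,[("standL",385,270),("tab",358,224),("levL",383,226),("levR",335,210),("seatedtab",487,296),("railcornerA",392,304),("B",475,268),("C",460,357),("D",545,318),("cone",575,400),("shears",312,345)])
print()
q(b,[("tab",357,379),("levfar",342,340),("levnear",375,410),("box",457,458),("railn1",296,261),("railn2",392,245),("railf1",290,204),("railf2",375,193),("glue",362,540)])
# object clouds
W=np.vstack([a.reshape(-1,3),b.reshape(-1,3)]); W=W[np.isfinite(W).all(1)]
m=(W[:,0]>300)&(W[:,0]<900)&(abs(W[:,1])<500)
# unit: rails at z 110-122
from scipy.spatial import cKDTree
U=W[m&(W[:,2]>111)&(W[:,2]<121)&(W[:,1]>-100)]
print(len(U), U.min(0),U.max(0), cv2.minAreaRect(U[:,:2].astype(np.float32)))
S=W[m&(W[:,2]>50)&(W[:,2]<62)&(W[:,1]<-80)]
print(len(S), S.min(0),S.max(0), cv2.minAreaRect(S[:,:2].astype(np.float32)))
np.save("W.npy",W[m])
# top map
I=np.zeros((600,560),np.uint8); P=W[m]; P=P[np.argsort(P[:,2])]
for x,y,z in P[P[:,2]<200]:
    r,c=int(599-(x-300)),int((500-y)*.56)
    if 0<=r<600 and 0<=c<560: I[r,c]=np.clip(40+z*1.3,0,255)
cv2.imwrite("pics/top.png",I)
E
```

```text
standL [ 492. -106.   14.]
tab [ 499. -193.  106.]
levL [ 488. -116.  131.]
levR [ 503. -272.  111.]
seatedtab [508. 207. 123.]
railcornerA [651.  94. 115.]
B [305.  16.  -1.]
C [667. 284. 115.]
D [469. 316. 112.]
cone [548. 445.  57.]
shears [772.  -8.  10.]

tab [ 490. -207.  116.]
levfar [ 486. -125.  119.]
levnear [ 497. -289.  150.]
box [ 609. -357.   51.]
railn1 [446. 103. 111.]
railn2 [644.  86. 117.]
railf1 [469. 293. 113.]
railf2 [666. 280. 110.]
glue [ 433. -430.   36.]
1861 [440.97405019  82.38787986 111.051427  ] [670.40023904 316.4969201  120.9447651 ] ((555.7125244140625, 199.58087158203125), (220.9823455810547, 213.16224670410156), 85.02886199951172)
1283 [ 426.7091196  -393.39622503   50.00168459] [ 655.6509236  -101.38824014   61.83181058] ((520.7958984375, -256.1527099609375), (166.48822021484375, 336.45562744140625), 25.885665893554688)
```

{"method": "step_arm", "body": {"plan": [{"dx": 0.0923,"dy": -0.0675,"dz": -0.0233,"gripper": 1},{"dx": 0.0923,"dy": -0.0675,"dz": -0.0233,"gripper": 1},{"dx": 0.0923,"dy": -0.0675,"dz": -0.0233,"gripper": 1},{"dx": 0.0923,"dy": -0.0675,"dz": -0.0233,"gripper": 1},{"dx": 0.0923,"dy": -0.0675,"dz": -0.0233,"gripper": 1},{"dx": 0.0923,"dy": -0.0675,"dz": -0.0233,"gripper": 1},{"dx": 0.0923,"dy": -0.0675,"dz": -0.0233,"gripper": 1},{"dx": 0.0923,"dy": -0.0675,"dz": -0.0233,"gripper": 1},{"dx": 0.0923,"dy": -0.0675,"dz": -0.0233,"gripper": 1},{"dx": 0.0923,"dy": -0.0675,"dz": -0.0233,"gripper": 1},{"dx": 0.0923,"dy": -0.0675,"dz": -0.0233,"gripper": 1},{"dx": 0.0923,"dy": -0.0675,"dz": -0.0233,"gripper": 1},{"dx": 0.0923,"dy": -0.0675,"dz": -0.0233,"gripper": 1},{"dx": 0.0923,"dy": -0.0675,"dz": -0.0233,"gripper": 1},{"az": -0.115,"gripper": 1},{"az": -0.115,"gripper": 1},{"az": -0.115,"gripper": 1},{"az": -0.115,"gripper": 1},{"az": -0.115,"gripper": 1},{"az": -0.115,"gripper": 1}]}}

```text
invalid input
```

{"method": "step_arm", "body": {"plan": [{"az": -0.115,"gripper": 1},{"gripper": 1},{"gripper": 1}]}}

```text
invalid input
```

```bash
python3 - <<'E'
from h import *
s,im=get("wrist"); print(s["eef_pos"],s["tool_rot"],s["qpos"],im["fx"],im["k1"],np.round(im["T_tool_cam"],3).tolist())
np.save("w1.npy",world(im,s)); save(im,"w1.png",1.5); np.save("w1s.npy",tool(s))
E
```

```text
[ 236.00690071 -605.08917717  252.49133115] [-3.13990787e+00 -2.67277723e-06  3.71815782e-01] [ 1.13315718  0.62924421  0.03846028  1.51825568 -0.02703331  0.99629554
 -0.01999296] 286.87051267128487 -0.025810321574917697 [[0.0, -0.964, -0.264, 65.732], [1.0, 0.001, -0.0, -0.094], [0.0, -0.264, 0.964, -120.564], [0.0, 0.0, 0.0, 1.0]]
```

View pics/w1.png

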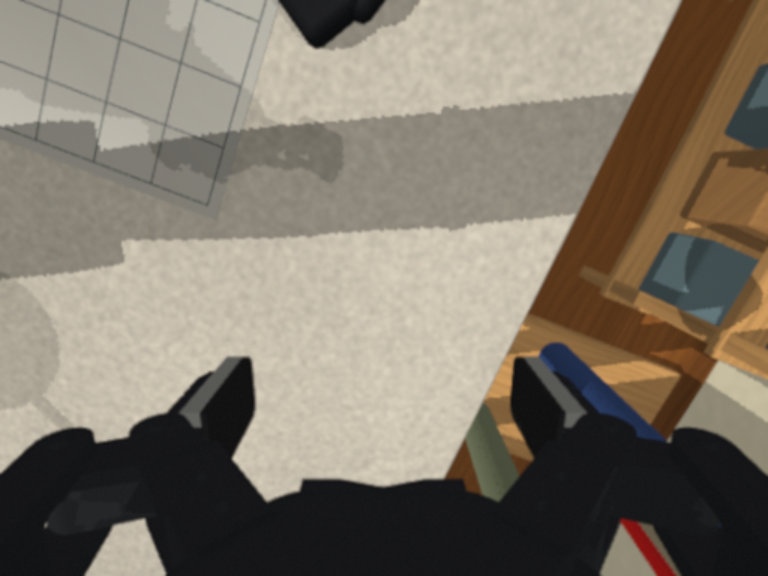

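The move was refused, so nothing moved and the wrist sees only the empty table. I'll resend it with all keys in every row.

{"method": "step_arm", "body": {"plan": [{"dx": 0.0923,"dy": -0.0675,"dz": -0.0233,"ax": 0,"ay": 0,"az": 0,"gripper": 1},{"dx": 0.0923,"dy": -0.0675,"dz": -0.0233,"ax": 0,"ay": 0,"az": 0,"gripper": 1},{"dx": 0.0923,"dy": -0.0675,"dz": -0.0233,"ax": 0,"ay": 0,"az": 0,"gripper": 1},{"dx": 0.0923,"dy": -0.0675,"dz": -0.0233,"ax": 0,"ay": 0,"az": 0,"gripper": 1},{"dx": 0.0923,"dy": -0.0675,"dz": -0.0233,"ax": 0,"ay": 0,"az": 0,"gripper": 1},{"dx": 0.0923,"dy": -0.0675,"dz": -0.0233,"ax": 0,"ay": 0,"az": 0,"gripper": 1},{"dx": 0.0923,"dy": -0.0675,"dz": -0.0233,"ax": 0,"ay": 0,"az": 0,"gripper": 1},{"dx": 0.0923,"dy": -0.0675,"dz": -0.0233,"ax": 0,"ay": 0,"az": 0,"gripper": 1},{"dx": 0.0923,"dy": -0.0675,"dz": -0.0233,"ax": 0,"ay": 0,"az": 0,"gripper": 1},{"dx": 0.0923,"dy": -0.0675,"dz": -0.0233,"ax": 0,"ay": 0,"az": 0,"gripper": 1},{"dx": 0.0923,"dy": -0.0675,"dz": -0.0233,"ax": 0,"ay": 0,"az": 0,"gripper": 1},{"dx": 0.0923,"dy": -0.0675,"dz": -0.0233,"ax": 0,"ay": 0,"az": 0,"gripper": 1},{"dx": 0.0923,"dy": -0.0675,"dz": -0.0233,"ax": 0,"ay": 0,"az": 0,"gripper": 1},{"dx": 0.0923,"dy": -0.0675,"dz": -0.0233,"ax": 0,"ay": 0,"az": 0,"gripper": 1}]}}

```text
clock: 1.9
eef_pos: [494.7, -199.6, 351.2]
tool_rot: [-3.141, 0.0, 0.372]
force: [0.3, -0.1, -0.0]
width: 85.2
gripper_force: 0.0
```

{"method": "step_arm", "body": {"plan": [{"dx": 0,"dy": 0,"dz": 0,"ax": 0,"ay": 0,"az": -0.115,"gripper": 1},{"dx": 0,"dy": 0,"dz": 0,"ax": 0,"ay": 0,"az": -0.115,"gripper": 1},{"dx": 0,"dy": 0,"dz": 0,"ax": 0,"ay": 0,"az": -0.115,"gripper": 1},{"dx": 0,"dy": 0,"dz": 0,"ax": 0,"ay": 0,"az": -0.115,"gripper": 1},{"dx": 0,"dy": 0,"dz": 0,"ax": 0,"ay": 0,"az": -0.115,"gripper": 1},{"dx": 0,"dy": 0,"dz": 0,"ax": 0,"ay": 0,"az": -0.115,"gripper": 1},{"dx": 0,"dy": 0,"dz": 0,"ax": 0,"ay": 0,"az": -0.115,"gripper": 1},{"dx": 0,"dy": 0,"dz": 0,"ax": 0,"ay": 0,"az": 0,"gripper": 1},{"dx": 0,"dy": 0,"dz": 0,"ax": 0,"ay": 0,"az": 0,"gripper": 1}]}}

```text
clock: 3.02
eef_pos: [494.2, -200.7, 351.0]
tool_rot: [-3.141, -0.0, 1.633]
force: [-0.9, -0.0, -0.4]
width: 85.2
gripper_force: 0.0
```

```bash
python3 - <<'E'
from h import *
s,im=get("wrist"); print(s["eef_pos"],s["tool_rot"],s["qpos"],s["force"])
np.save("w1.npy",world(im,s)); save(im,"w2.png",1.5); np.save("w1s.npy",tool(s))
E
```

```text
[ 494.21390797 -200.69781345  351.03836562] [-3.14129250e+00 -1.19290453e-04  1.63316338e+00] [ 0.55738535  0.37184255 -0.31756746  1.69895458  0.12818863  1.09153582
  0.26318722] [-0.87676471 -0.04821138 -0.38704569]
```

View pics/w2.png

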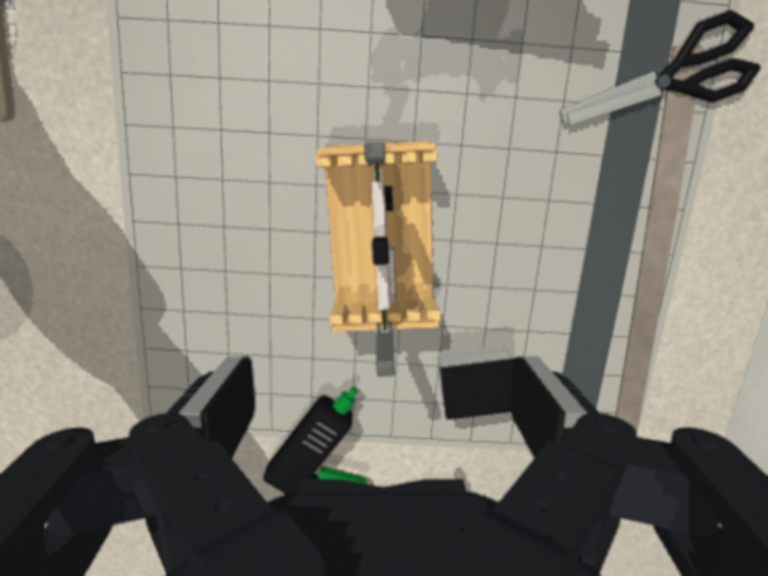

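The wrist view shows the pale stiffener bar running from (378,180) to (383,308), the black pull tab at (381,250), and the parts on the right, which is world +x. The left (+y) lever is at (375,152) and the right one at (387,350).

```bash
cat >> h.py <<'E'
def onplane(im,s,uv,z):
    "intersect pixel rays with world plane z"
    K=np.array([[im["fx"],0,im["cx"]],[0,im["fy"],im["cy"]],[0,0,1.]])
    p=cv2.undistortPoints(np.asarray(uv,float).reshape(-1,1,2),K,np.array([im["k1"],0,0,0,0.])).reshape(-1,2)
    T=np.asarray(im["T"]) if "T" in im else tool(s)@im["T_tool_cam"]
    d=np.c_[p,np.ones(len(p))]@T[:3,:3].T; o=T[:3,3]
    return o+d*((z-o[2])/d[:,2])[:,None]
E
python3 - <<'E'
from h import *
s,im=get("wrist"); c=im["color"].astype(int); W=world(im,s)
h,w=c.shape[:2]; v,u=np.mgrid[:h,:w]
box=(u>243)&(u<265)&(v>118)&(v<208)
bar=box&(c.min(2)>130)&(c.max(2)-c.min(2)<35)
pts=np.c_[u[bar],v[bar]]; print("bar n",len(pts), "z", np.nanpercentile(W[bar][:,2],[10,50,90]))
for z in (89,):
    P=onplane(im,s,pts,z); vx,vy,x0,y0=cv2.fitLine(P[:,:2].astype(np.float32),cv2.DIST_HUBER,0,.01,.01).ravel()
    print(z,"yaw",np.degrees(np.arctan2(-vx*np.sign(vy),abs(vy))), P[:,:2].mean(0), P[:,1].min(),P[:,1].max(), "x at y=-200",x0+(-200-y0)*vx/vy)
tab=(u>243)&(u<265)&(v>152)&(v<180)&(c.max(2)<50)
pts=np.c_[u[tab],v[tab]]; print("tab",len(pts),pts.min(0),pts.max(0),np.nanpercentile(W[tab][:,2],[5,25,50,75,95]))
P=onplane(im,s,pts,115); print(P.min(0),P.max(0),P.mean(0))
# stand top z 58
st=(c[...,0]-c[...,2]>60)&(u>200)&(u<300)&(v>90)&(v<225)&(abs(W[...,2]-58)<8)
print("stand", st.sum(), np.median(W[st][:,2]), cv2.minAreaRect(W[st][:,:2].astype(np.float32)))
E
```

```text
bar n 472 z [86.72214074 88.77610828 89.89903031]
89 yaw 7.029519 [ 491.27294596 -196.86395473] -256.289214537088 -141.36104673913468 x at y=-200 491.40823
tab 155 [249 159] [258 175] [112.18619039 113.9646755  114.65285783 115.13418315 115.64984882]
[ 484.95357047 -207.18553459  115.        ] [ 497.26599705 -186.410071    115.        ] [ 491.06825055 -196.61001878  115.        ]
stand 1300 54.875974863550965 ((490.2532958984375, -198.73452758789062), (112.37068939208984, 178.47335815429688), 6.2849884033203125)
```

{"method": "step_arm", "body": {"plan": [{"dx": 0.009,"dy": -0.011,"dz": 0.124,"ax": 0,"ay": 0,"az": 0,"gripper": 1},{"dx": 0,"dy": 0,"dz": 0.124,"ax": 0,"ay": 0,"az": -0.033,"gripper": 1},{"dx": 0,"dy": 0,"dz": 0.122,"ax": 0,"ay": 0,"az": 0,"gripper": 0.7},{"dx": 0,"dy": 0,"dz": 0,"ax": 0,"ay": 0,"az": 0,"gripper": 0.7},{"dx": 0,"dy": 0,"dz": 0,"ax": 0,"ay": 0,"az": 0,"gripper": 0.7}]}}

```text
clock: 3.75
eef_pos: [491.8, -198.2, 241.4]
tool_rot: [3.14, 0.001, 1.688]
force: [0.2, 0.5, 0.3]
width: 60.2
gripper_force: 0.0
```

```bash
python3 - <<'E'
from h import *
s,im=get("wrist"); c=im["color"].astype(int); W=world(im,s)
print(s["eef_pos"],s["tool_rot"])
save(im,"w3.png",1.5)
h,w=c.shape[:2]
Ti=np.linalg.inv(tool(s)@im["T_tool_cam"])
C=np.array([491,-198.])
m=(np.linalg.norm(W[...,:2]-C,axis=2)<100)
tab=m&(abs(W[...,2]-114)<5)&(np.linalg.norm(W[...,:2]-C,axis=2)<20)&(c.max(2)<70)
print("tab",tab.sum()); n,v=np.nonzero(tab)
P=onplane(im,s,np.c_[v,n],115); print(np.median(W[tab][:,2]),cv2.minAreaRect(P[:,:2].astype(np.float32)))
bar=m&(abs(W[...,2]-89)<4)&(c.min(2)>120)&(c.max(2)-c.min(2)<40)
n,v=np.nonzero(bar); P=onplane(im,s,np.c_[v,n],89); print("bar",bar.sum(),np.median(W[bar][:,2]),cv2.minAreaRect(P[:,:2].astype(np.float32)))
A=np.polyfit(P[:,1],P[:,0],1); print("yaw",-np.degrees(np.arctan(A[0])), P[:,:2].mean(0))
E
```

```text
[ 491.80197535 -198.24620374  241.36777535] [3.13992105e+00 8.12045237e-04 1.68778180e+00]
tab 345
114.54184693039488 ((490.97393798828125, -196.84393310546875), (12.56407642364502, 22.0809326171875), 6.730432033538818)
bar 805 88.830995690245 ((490.94293212890625, -198.0918426513672), (9.398141860961914, 115.52503204345703), 6.481721878051758)
yaw 6.381702393413062 [ 490.24541321 -193.37431745]
```

View pics/w3.png

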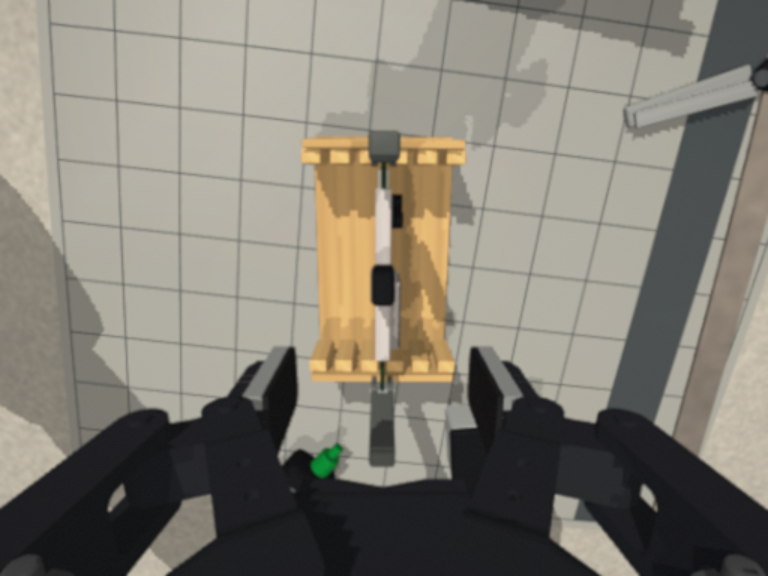

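Two wrist views agree: tab at (491.0, -197.3), top z 114.6, yaw 6.5°. I'll descend and grip with the TCP at z of about 107.

{"method": "step_arm", "body": {"plan": [{"dx": 0.0027,"dy": -0.0023,"dz": 0.09,"ax": 0,"ay": 0,"az": 0,"gripper": 0.6},{"dx": 0,"dy": 0,"dz": 0.09,"ax": 0,"ay": 0,"az": 0,"gripper": 0.5},{"dx": 0,"dy": 0,"dz": 0.09,"ax": 0,"ay": 0,"az": 0,"gripper": 0.5},{"dx": 0,"dy": 0,"dz": 0.09,"ax": 0,"ay": 0,"az": 0,"gripper": 0.5},{"dx": 0,"dy": 0,"dz": 0.088,"ax": 0,"ay": 0,"az": 0,"gripper": 0.5},{"dx": 0,"dy": 0,"dz": 0,"ax": 0,"ay": 0,"az": 0,"gripper": 0.5},{"dx": 0,"dy": 0,"dz": 0,"ax": 0,"ay": 0,"az": 0,"gripper": 0.3},{"dx": 0,"dy": 0,"dz": 0,"ax": 0,"ay": 0,"az": 0,"gripper": 0.1},{"dx": 0,"dy": 0,"dz": 0,"ax": 0,"ay": 0,"az": 0,"gripper": 0},{"dx": 0,"dy": 0,"dz": 0,"ax": 0,"ay": 0,"az": 0,"gripper": 0},{"dx": 0,"dy": 0,"dz": 0,"ax": 0,"ay": 0,"az": 0,"gripper": 0}]}}

```text
clock: 5.18
eef_pos: [491.6, -197.9, 107.5]
tool_rot: [3.138, 0.002, 1.688]
force: [-0.2, 0.5, 7.1]
width: 13.3
gripper_force: 59.9
```

{"method": "step_arm", "body": {"plan": [{"dx": 0,"dy": 0,"dz": -0.04,"ax": 0,"ay": 0,"az": 0,"gripper": 0},{"dx": 0,"dy": 0,"dz": -0.08,"ax": 0,"ay": 0,"az": 0,"gripper": 0},{"dx": 0,"dy": 0,"dz": -0.11,"ax": 0,"ay": 0,"az": 0,"gripper": 0},{"dx": 0,"dy": 0,"dz": -0.13,"ax": 0,"ay": 0,"az": 0,"gripper": 0},{"dx": 0,"dy": 0,"dz": -0.13,"ax": 0,"ay": 0,"az": 0,"gripper": 0},{"dx": 0,"dy": 0,"dz": -0.11,"ax": 0,"ay": 0,"az": 0,"gripper": 0},{"dx": 0,"dy": 0,"dz": -0.06,"ax": 0,"ay": 0,"az": 0,"gripper": 0},{"dx": 0,"dy": 0,"dz": 0,"ax": 0,"ay": 0,"az": 0,"gripper": 0}]}}

```text
clock: 6.18
eef_pos: [490.3, -197.6, 305.4]
tool_rot: [3.139, 0.001, 1.688]
force: [0.6, -0.2, -2.7]
width: 13.3
gripper_force: 59.0
```

{"method": "step_arm", "body": {"plan": [{"dx": 0.05,"dy": 0.019,"dz": 0,"ax": 0,"ay": 0,"az": 0,"gripper": 0},{"dx": 0.09,"dy": 0.034,"dz": 0,"ax": 0,"ay": 0,"az": 0,"gripper": 0},{"dx": 0.09,"dy": 0.034,"dz": 0,"ax": 0,"ay": 0,"az": 0,"gripper": 0},{"dx": 0.09,"dy": 0.034,"dz": 0,"ax": 0,"ay": 0,"az": 0,"gripper": 0},{"dx": 0.09,"dy": 0.034,"dz": 0,"ax": 0,"ay": 0,"az": 0,"gripper": 0},{"dx": 0.09,"dy": 0.034,"dz": 0,"ax": 0,"ay": 0,"az": 0,"gripper": 0},{"dx": 0.09,"dy": 0.034,"dz": 0,"ax": 0,"ay": 0,"az": 0,"gripper": 0},{"dx": 0.09,"dy": 0.034,"dz": 0,"ax": 0,"ay": 0,"az": 0,"gripper": 0},{"dx": 0.09,"dy": 0.034,"dz": 0,"ax": 0,"ay": 0,"az": 0,"gripper": 0},{"dx": 0.09,"dy": 0.034,"dz": 0,"ax": 0,"ay": 0,"az": 0,"gripper": 0},{"dx": 0.09,"dy": 0.034,"dz": 0,"ax": 0,"ay": 0,"az": 0,"gripper": 0},{"dx": 0.09,"dy": 0.034,"dz": 0,"ax": 0,"ay": 0,"az": 0,"gripper": 0},{"dx": 0.09,"dy": 0.034,"dz": 0,"ax": 0,"ay": 0,"az": 0,"gripper": 0},{"dx": 0.09,"dy": 0.034,"dz": 0,"ax": 0,"ay": 0,"az": 0,"gripper": 0},{"dx": 0.05,"dy": 0.019,"dz": 0,"ax": 0,"ay": 0,"az": 0,"gripper": 0},{"dx": 0,"dy": 0,"dz": 0,"ax": 0,"ay": 0,"az": 0.07,"gripper": 0},{"dx": 0,"dy": 0,"dz": 0,"ax": 0,"ay": 0,"az": 0.07,"gripper": 0},{"dx": 0,"dy": 0,"dz": 0,"ax": 0,"ay": 0,"az": 0,"gripper": 0},{"dx": 0,"dy": 0,"dz": 0,"ax": 0,"ay": 0,"az": 0,"gripper": 0}]}}

```text
clock: 8.55
eef_pos: [588.2, 197.7, 303.4]
tool_rot: [-3.141, 0.0, 1.47]
force: [-0.8, -0.3, -3.4]
width: 13.1
gripper_force: 58.8
```

```bash
python3 - <<'E'
from h import *
s,im=get("wrist"); W=world(im,s); print(s["eef_pos"],s["tool_rot"],s["qpos"],s["force"],s["torque"])
save(im,"w4.png",1.5); np.savez("w4.npz",W=W,c=im["color"])
E
```

```text
[588.1585469  197.73411027 303.37008152] [-3.14072529e+00  4.98081120e-04  1.47002144e+00] [-0.17807365  0.55178704 -0.31342907  1.53394502  0.18368193  1.08594284
 -0.63468896] [-0.77575277 -0.26731654 -3.40096078] [-0.02023766  0.01460875  0.04248804]
```

View pics/w4.png

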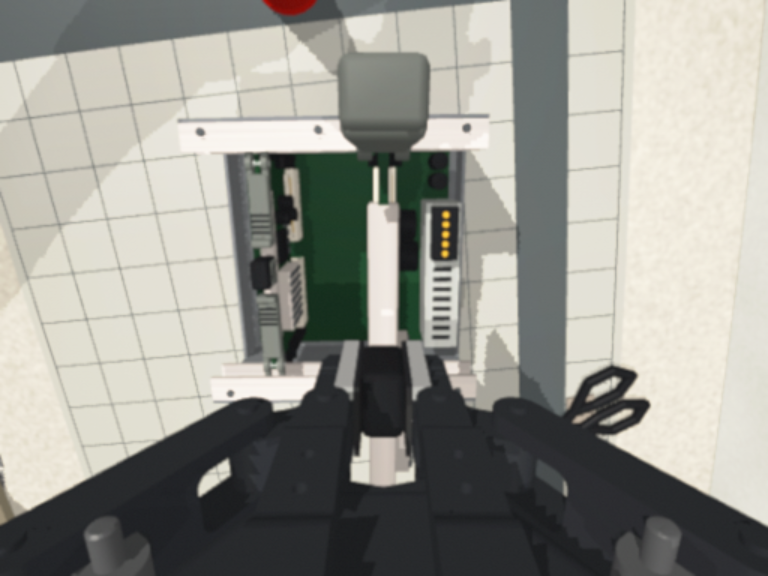

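The wrist view shows the held card on the centre line (bar from (383,205) down). The far rail's top face spans (180,137) to (488,132), and the near rail's left part is at (215–300,385). The slot's far guide shows as two pale strips at (376,185) and (392,185). The seated card's tab is at (262,272).

```bash
python3 - <<'E'
from h import *
s,im=get("wrist"); W=world(im,s); c=im["color"].astype(int); h,w=c.shape[:2]; v,u=np.mgrid[:h,:w]
u5,v5=u*1.5,v*1.5
white=(c.min(2)>150)
def fit(m,z,lab):
    p=np.c_[u[m],v[m]]; P=onplane(im,s,p,z); r=cv2.minAreaRect(P[:,:2].astype(np.float32))
    print(lab,m.sum(),"depthz",np.round(np.nanmedian(W[m][:,2]),1),np.round(r[0],1),np.round(r[1],1),round(r[2],2)); return P
hz=abs(W[...,2]-116.5)<7
far=white&hz&(v5>110)&(v5<160)&(u5>170)&(u5<500)
A=fit(far,116.5,"far rail")
near=white&hz&(v5>365)&(v5<410)&(u5>200)&(u5<300)
B=fit(near,116.5,"near rail")
e=A[np.lexsort((A[:,1],np.round(A[:,0]/3)))]
# inner edges: min y of A per x bin; max y of B per bin
for P,f,l in((A,np.min,"A in"),(A,np.max,"A out"),(B,np.max,"B in"),(B,np.min,"B out")):
    bx=np.round(P[:,0]/3); q=np.array([[P[bx==k,0].mean(),f(P[bx==k,1])] for k in np.unique(bx)])[2:-2]
    k=np.polyfit(q[:,0],q[:,1],1); print(l,"yaw",round(np.degrees(np.arctan(k[0])),2),"y at x=556",round(np.polyval(k,556),1),"n",len(q), "x",q[0,0],q[-1,0])
bar=white&(v5>205)&(v5<330)&(u5>365)&(u5<402)
z=s["eef_pos"][2]-18.5
C=fit(bar,z,"bar"); k=np.polyfit(C[:,1],C[:,0],1); print("bar yaw",-np.degrees(np.arctan(k[0])),"x at tcp y",np.polyval(k,s["eef_pos"][1]),"at +80",np.polyval(k,s["eef_pos"][1]+80),"ymax",C[:,1].max())
tab=(c.max(2)<45)&(u5>250)&(u5<274)&(v5>254)&(v5<292)
D=fit(tab,129,"seated tab")
# guide rows
for r in range(112,134,3): print(r,[tuple((x,int(c[r,x].mean()),int(np.nan_to_num(W[r,x,2])))) for x in range(246,268)])
cv2.imwrite("pics/crop.png",cv2.cvtColor(cv2.resize(im["color"][60:150,215:305],None,fx=6,fy=6,interpolation=cv2.INTER_CUBIC),cv2.COLOR_RGB2BGR))
E
```

```text
far rail 3436 depthz 116.5 [562.5 291.2] [ 27.9 210.2] 84.69
near rail 979 depthz 116.5 [477.1 114. ] [31.5 70.6] 84.56
A in yaw -4.92 y at x=556 283.4 n 56 x 462.05511578272103 663.0271076904867
A out yaw -6.59 y at x=556 303.2 n 56 x 462.05511578272103 663.0271076904867
B in yaw -1.96 y at x=556 119.4 n 21 x 446.99921402466936 506.96791958185594
B out yaw -7.16 y at x=556 90.4 n 21 x 446.99921402466936 506.96791958185594
bar 1600 depthz 284.8 [590.9 233.3] [41.6  9.4] 84.71
bar yaw -4.718256679366764 x at tcp y 588.0297639057948 at +80 594.6326252750623 ymax 254.37743200364486
seated tab 236 depthz 128.6 [500.8 204.5] [25.  13.4] 77.21
112 [(246, 44, 8), (247, 45, 8), (248, 96, 8), (249, 179, 30), (250, 218, 215), (251, 194, 216), (252, 125, 291), (253, 59, 293), (254, 38, 292), (255, 39, 293), (256, 39, 292), (257, 39, 293), (258, 72, 293), (259, 128, 216), (260, 151, 215), (261, 170, 30), (262, 178, 28), (263, 129, 7), (264, 64, 8), (265, 37, 8), (266, 38, 8), (267, 40, 9)]
115 [(246, 44, 9), (247, 45, 6), (248, 116, 7), (249, 218, 216), (250, 242, 216), (251, 224, 217), (252, 14
[... 1642 characters left out ...]

130 [(246, 44, 7), (247, 45, 8), (248, 114, 7), (249, 216, 215), (250, 240, 216), (251, 224, 216), (252, 149, 292), (253, 74, 292), (254, 49, 292), (255, 51, 292), (256, 49, 293), (257, 49, 293), (258, 88, 292), (259, 152, 217), (260, 174, 216), (261, 175, 215), (262, 187, 30), (263, 144, 9), (264, 75, 6), (265, 39, 7), (266, 37, 6), (267, 37, 7)]
133 [(246, 56, 7), (247, 66, 7), (248, 120, 8), (249, 212, 217), (250, 238, 216), (251, 220, 216), (252, 145, 293), (253, 72, 293), (254, 48, 291), (255, 49, 292), (256, 48, 292), (257, 49, 292), (258, 86, 292), (259, 150, 216), (260, 171, 216), (261, 169, 217), (262, 182, 29), (263, 141, 6), (264, 76, 7), (265, 40, 7), (266, 36, 8), (267, 37, 8)]
```

View pics/crop.png

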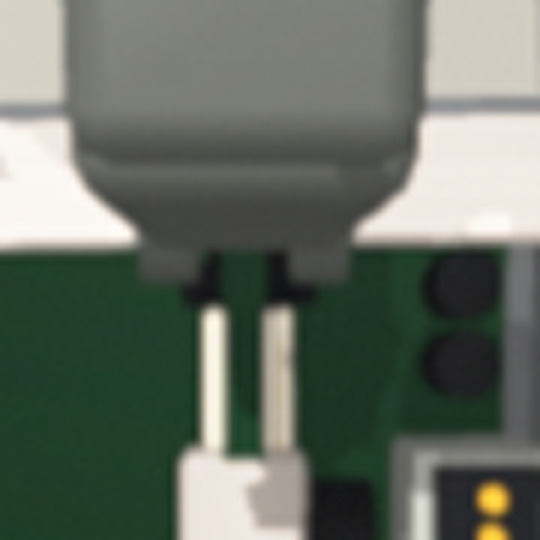

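The crop shows the held card's plug edges as pale strips at about (250,120) and (260,120) in raw pixels, the socket's pale edge just right of them at x≈262, and the far guide hidden by the lever. I'll take cleaner sub-pixel edges for the rails, the seated card and the held bar.

```bash
python3 - <<'E'
from h import *
s,im=get("wrist"); g=cv2.cvtColor(im["color"],cv2.COLOR_RGB2GRAY).astype(float); W=world(im,s)
th=s["tool_rot"][2]-np.pi/2
def edges(cols,lo,hi,z,sign,lab):
    "strongest vertical-gradient edge with given sign per column"
    pts=[]
    for u in cols:
        d=sign*np.diff(g[lo:hi,u]); k=int(d.argmax())
        if d[k]<8: continue
        a=d[max(k-1,0):k+2]; pts.append([u,lo+max(k-1,0)+(a.clip(0)*np.arange(len(a))).sum()/a.clip(0).sum()+.5])
    P=onplane(im,s,pts,z); x,y=P[:,0],P[:,1]
    k=np.polyfit(x,y,1)
    for _ in range(3):
        r=abs(y-np.polyval(k,x)); ok=r<=max(2*np.median(r),.3); k=np.polyfit(x[ok],y[ok],1)
    print(lab,ok.sum(),len(x),"yaw %.2f y@556 %.2f"%(np.degrees(np.arctan(k[0])),np.polyval(k,556)),"px",np.round(np.median(pts,0),1))
fc=list(range(135,222))+list(range(292,318)); nc=range(148,198)
edges(fc,70,90,116.5,1,"far out"); edges(fc,90,108,116.5,-1,"far in")
edges(nc,262,275,116.5,-1,"near out"); edges(nc,246,258,116.5,1,"near in")
print("near prof u=180",g[236:275,180].astype(int).tolist(),np.nan_to_num(W[236:275,180,2]).astype(int).tolist())
print("far prof u=180",g[74:112,180].astype(int).tolist())
# rail x-ends rows
for r in (88,92): print(r,g[r,112:130].astype(int).tolist(),g[r,316:334].astype(int).tolist())
# held bar edges per row, at plane z
z=s["eef_pos"][2]-18.5; L=[];R=[]
for r in range(140,222,4):
    d=np.diff(g[r,238:276]); k=int(d.argmax()); L.append([238+k+.5,r]); k=int(d.argmin()); R.append([238+k+.5,r])
for q,l in((L,"L"),(R,"R")):
    P=onplane(im,s,q,z); print(l,np.round(P[::3,:2],1).tolist())
print("bar end",np.round(onplane(im,s,[[255,r] for r in (134,135,136,137,138)],z)[:,1],1),g[130:142,252].astype(int).tolist())
# seated card: levers/bar profile down the column
for u in (171,173,175,178): print(u,g[98:256:2,u].astype(int).tolist())
E
```

```text
far out 107 113 yaw -5.06 y@556 303.01 px [191.   80.2]
far in 103 113 yaw -5.15 y@556 282.57 px [191.  101.3]
near out 47 50 yaw -15.27 y@556 76.92 px [172.5 266.8]
near in 40 50 yaw -3.47 y@556 115.35 px [172.5 251.8]
near prof u=180 [144, 139, 110, 81, 83, 111, 144, 169, 139, 111, 122, 126, 129, 133, 148, 191, 235, 244, 245, 244, 242, 244, 246, 246, 245, 245, 245, 245, 246, 246, 222, 143, 84, 63, 58, 49, 46, 42, 36] [112, 114, 112, 109, 110, 109, 110, 112, 111, 105, 106, 105, 108, 107, 111, 115, 116, 117, 116, 118, 116, 116, 117, 115, 115, 116, 116, 116, 116, 117, 117, 327, 328, 329, 331, 331, 331, 332, 333]
far prof u=180 [211, 212, 209, 197, 170, 161, 189, 240, 246, 246, 247, 246, 244, 244, 246, 247, 248, 246, 246, 246, 246, 246, 246, 246, 247, 249, 240, 171, 90, 38, 22, 28, 38, 49, 59, 64, 61, 53]
88 [229, 229, 229, 229, 229, 230, 233, 238, 241, 241, 241, 241, 241, 242, 242, 242, 241, 230] [236, 236, 236, 236, 236, 237, 240, 241, 239, 233, 227, 226, 226, 226, 227, 226, 226, 226]
92 [228, 228, 228, 229, 228, 229, 232, 240, 245, 246, 246, 246, 246, 246, 246, 246, 246, 246] [236, 
[... 1199 characters left out ...]
6, 145, 144, 144, 144, 144, 145, 145, 145, 144, 144, 143, 144, 119, 97, 108, 109, 107, 108, 88, 120, 130, 131, 149, 129, 152, 161, 123, 28, 34, 40, 41, 40, 42, 41, 41, 41, 40, 44, 96, 98, 132, 142, 116, 136, 78, 107, 98, 84, 117, 78, 140, 140, 140, 138, 137, 142, 134, 125, 127, 130, 128, 130, 169, 187, 192, 219, 212, 235, 245]
178 [247, 238, 83, 65, 80, 104, 102, 82, 98, 97, 93, 93, 95, 98, 103, 106, 110, 115, 118, 121, 126, 129, 112, 95, 102, 108, 105, 111, 91, 121, 139, 129, 141, 129, 164, 163, 97, 22, 33, 33, 28, 28, 28, 30, 30, 32, 32, 92, 215, 108, 123, 143, 116, 116, 74, 106, 98, 83, 118, 77, 140, 143, 143, 142, 143, 143, 143, 143, 143, 143, 124, 121, 136, 126, 112, 127, 151, 235, 245]
```

{"method": "step_arm", "body": {"plan": [{"dx": -0.0056,"dy": 0.0079,"dz": 0.06,"ax": 0,"ay": 0,"az": -0.0067,"gripper": 0},{"dx": 0,"dy": 0,"dz": 0.07,"ax": 0,"ay": 0,"az": 0,"gripper": 0},{"dx": 0,"dy": 0,"dz": 0.07,"ax": 0,"ay": 0,"az": 0,"gripper": 0},{"dx": 0,"dy": 0,"dz": 0.06,"ax": 0,"ay": 0,"az": 0,"gripper": 0},{"dx": 0,"dy": 0,"dz": 0,"ax": 0,"ay": 0,"az": 0,"gripper": 0},{"dx": 0,"dy": 0,"dz": 0,"ax": 0,"ay": 0,"az": 0,"gripper": 0},{"dx": 0,"dy": 0,"dz": 0,"ax": 0,"ay": 0,"az": 0,"gripper": 0}]}}

```text
clock: 9.57
eef_pos: [591.3, 196.0, 226.6]
tool_rot: [3.14, -0.001, 1.479]
force: [0.6, -0.2, -3.1]
width: 13.2
gripper_force: 58.7
```

```bash
python3 - <<'E'
from h import *
s,w=get("wrist"); _,a=get("scene"); _,b=get("side"); print(s["eef_pos"],s["tool_rot"],s["force"])
f=lambda im:cv2.cvtColor(im["color"],cv2.COLOR_RGB2BGR)
A=cv2.resize(f(a)[165:275,250:370],(400,367),interpolation=cv2.INTER_CUBIC); B=cv2.resize(f(b)[90:200,180:300],(400,367),interpolation=cv2.INTER_CUBIC)
C=cv2.resize(f(w)[0:300,60:420],(276,230)); 
top=np.hstack([A,B]); bot=np.zeros((230,800,3),np.uint8); bot[:,:276]=C
cv2.imwrite("pics/m1.png",np.vstack([top,bot]))
W=world(w,s); np.savez("w5.npz",W=W,c=w["color"]); 
# rail top points with depth: inner edges in a frame along tool x
g=cv2.cvtColor(w["color"],cv2.COLOR_RGB2GRAY)
m=(abs(W[...,2]-116.5)<3.5)&(g>180)&(abs(W[...,0]-560)<110)
P=W[m]; th=np.radians(-5.2); ex=np.array([np.cos(th),np.sin(th)]); ey=np.array([-np.sin(th),np.cos(th)])
q=np.c_[P[:,:2]@ex,P[:,:2]@ey]; q-= [s["eef_pos"][:2]@ex,s["eef_pos"][:2]@ey]
for sg in(1,-1):
    k=q[(q[:,1]*sg>60)&(q[:,1]*sg<130)]
    if len(k): print(sg,len(k),"x",np.percentile(k[:,0],[.5,99.5]).round(1),"y",np.percentile(k[:,1],[1,50,99]).round(1))
E
```

```text
[591.25472278 196.04734729 226.57512999] [ 3.14008137e+00 -6.95471462e-04  1.47876850e+00] [ 0.61809498 -0.22383635 -3.10512696]
1 5827 x [-141.3   67.5] y [ 84.   93.5 105.7]
-1 117 x [-133.9   -9.9] y [-106.2  -96.9  -85.4]
```

View pics/m1.png

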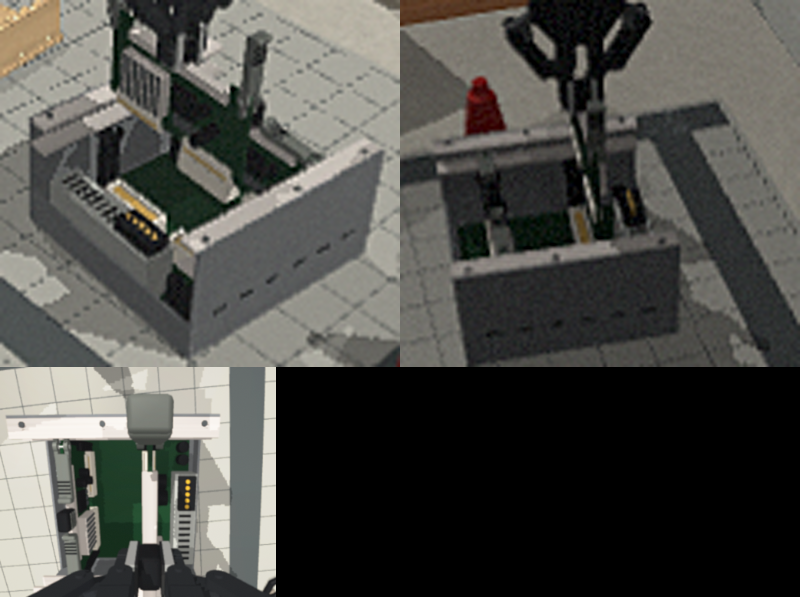

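Depth puts the TCP at unit x of about 36.9 and y of about +0.5, so the card is about 1 mm too far in +x. I'll correct that and go down into the guides.

{"method": "step_arm", "body": {"plan": [{"dx": 0.001,"dy": -0.004,"dz": 0.034,"ax": 0,"ay": 0,"az": 0,"gripper": 0},{"dx": 0,"dy": 0,"dz": 0.034,"ax": 0,"ay": 0,"az": 0,"gripper": 0},{"dx": 0,"dy": 0,"dz": 0.034,"ax": 0,"ay": 0,"az": 0,"gripper": 0},{"dx": 0,"dy": 0,"dz": 0.034,"ax": 0,"ay": 0,"az": 0,"gripper": 0},{"dx": 0,"dy": 0,"dz": 0.034,"ax": 0,"ay": 0,"az": 0,"gripper": 0},{"dx": 0,"dy": 0,"dz": 0.034,"ax": 0,"ay": 0,"az": 0,"gripper": 0},{"dx": 0,"dy": 0,"dz": 0,"ax": 0,"ay": 0,"az": 0,"gripper": 0}]}}

```text
clock: 10.6
eef_pos: [589.5, 196.1, 163.7]
tool_rot: [-3.141, 0.0, 1.479]
force: [0.5, 0.3, -3.9]
width: 13.2
gripper_force: 58.9
```

{"method": "step_arm", "body": {"plan": [{"dx": 0,"dy": 0,"dz": 0.025,"ax": 0,"ay": 0,"az": 0,"gripper": 0},{"dx": 0,"dy": 0,"dz": 0.025,"ax": 0,"ay": 0,"az": 0,"gripper": 0},{"dx": 0,"dy": 0,"dz": 0.02,"ax": 0,"ay": 0,"az": 0,"gripper": 0},{"dx": 0,"dy": 0,"dz": 0,"ax": 0,"ay": 0,"az": 0,"gripper": 0}]}}

```text
clock: 11.1
eef_pos: [589.5, 196.2, 143.1]
tool_rot: [-3.141, 0.0, 1.479]
force: [0.9, -0.8, -2.8]
width: 13.0
gripper_force: 58.8
```

{"method": "step_arm", "body": {"plan": [{"dx": 0,"dy": 0,"dz": 0.02,"ax": 0,"ay": 0,"az": 0,"gripper": 0},{"dx": 0,"dy": 0,"dz": 0.013,"ax": 0,"ay": 0,"az": 0,"gripper": 0},{"dx": 0,"dy": 0,"dz": 0,"ax": 0,"ay": 0,"az": 0,"gripper": 0}]}}

```text
clock: 11.48
eef_pos: [589.5, 196.2, 133.3]
tool_rot: [-3.141, 0.0, 1.479]
force: [1.4, -0.5, -2.7]
width: 13.0
gripper_force: 58.8
```

{"method": "step_arm", "body": {"plan": [{"dx": 0,"dy": 0,"dz": 0.008,"ax": 0,"ay": 0,"az": 0,"gripper": 0},{"dx": 0,"dy": 0,"dz": 0.008,"ax": 0,"ay": 0,"az": 0,"gripper": 0},{"dx": 0,"dy": 0,"dz": 0,"ax": 0,"ay": 0,"az": 0,"gripper": 0}]}}

```text
clock: 11.85
eef_pos: [589.5, 196.2, 128.7]
tool_rot: [-3.141, 0.0, 1.479]
force: [0.3, 0.3, -2.4]
width: 13.0
gripper_force: 58.8
```

{"method": "step_arm", "body": {"plan": [{"dx": 0,"dy": 0,"dz": 0.006,"ax": 0,"ay": 0,"az": 0,"gripper": 0},{"dx": 0,"dy": 0,"dz": 0,"ax": 0,"ay": 0,"az": 0,"gripper": 0}]}}

```text
clock: 12.1
eef_pos: [589.6, 196.3, 127.0]
tool_rot: [3.142, 0.0, 1.479]
force: [-0.0, 0.6, -3.4]
width: 13.3
gripper_force: 58.9
```

{"method": "step_arm", "body": {"plan": [{"dx": 0,"dy": 0,"dz": 0.005,"ax": 0,"ay": 0,"az": 0,"gripper": 0},{"dx": 0,"dy": 0,"dz": 0,"ax": 0,"ay": 0,"az": 0,"gripper": 0}]}}

```text
clock: 12.35
eef_pos: [589.7, 196.4, 126.6]
tool_rot: [3.141, -0.0, 1.479]
force: [-1.5, -0.4, 5.4]
width: 13.0
gripper_force: 59.9
```

{"method": "step_arm", "body": {"plan": [{"dx": 0,"dy": 0,"dz": 0.004,"ax": 0,"ay": 0,"az": 0,"gripper": 0},{"dx": 0,"dy": 0,"dz": 0,"ax": 0,"ay": 0,"az": 0,"gripper": 0}]}}

```text
clock: 12.6
eef_pos: [589.9, 196.5, 126.5]
tool_rot: [3.14, -0.0, 1.479]
force: [-3.8, -1.6, 12.6]
width: 12.8
gripper_force: 61.2
```

The plugs met the sockets at TCP z≈126.6, as expected. I'll ease off, release, rise and look.

{"method": "step_arm", "body": {"plan": [{"dx": 0,"dy": 0,"dz": -0.006,"ax": 0,"ay": 0,"az": 0,"gripper": 0},{"dx": 0,"dy": 0,"dz": 0,"ax": 0,"ay": 0,"az": 0,"gripper": 0.25},{"dx": 0,"dy": 0,"dz": 0,"ax": 0,"ay": 0,"az": 0,"gripper": 0.45},{"dx": 0,"dy": 0,"dz": 0,"ax": 0,"ay": 0,"az": 0,"gripper": 0.45},{"dx": 0,"dy": 0,"dz": 0,"ax": 0,"ay": 0,"az": 0,"gripper": 0.45},{"dx": 0,"dy": 0,"dz": -0.05,"ax": 0,"ay": 0,"az": 0,"gripper": 0.45},{"dx": 0,"dy": 0,"dz": -0.12,"ax": 0,"ay": 0,"az": 0,"gripper": 0.45},{"dx": 0,"dy": 0,"dz": -0.15,"ax": 0,"ay": 0,"az": 0,"gripper": 0.45},{"dx": 0,"dy": 0,"dz": -0.15,"ax": 0,"ay": 0,"az": 0,"gripper": 0},{"dx": 0,"dy": 0,"dz": -0.08,"ax": 0,"ay": 0,"az": 0,"gripper": 0},{"dx": 0,"dy": 0,"dz": 0,"ax": 0,"ay": 0,"az": 0,"gripper": 0},{"dx": 0,"dy": 0,"dz": 0,"ax": 0,"ay": 0,"az": 0,"gripper": 0}]}}

```text
clock: 14.1
eef_pos: [589.0, 196.0, 290.7]
tool_rot: [-3.141, 0.001, 1.479]
force: [-0.5, 0.4, -0.6]
width: 0.1
gripper_force: 0.0
```

```bash
cat >> h.py <<'E'
def report(fn=None):
    s,im=get("wrist"); W=world(im,s); c=im["color"].astype(int); g=c.mean(2)
    if fn: save(im,fn,1.5)
    th=np.radians(-5.2); ex=np.array([np.cos(th),np.sin(th)]); ey=np.array([-np.sin(th),np.cos(th)])
    O=np.array([589.0,195.5]); X=(W[...,:2]-O)@ex; Y=(W[...,:2]-O)@ey; Z=W[...,2]
    print("tcp slot-frame",((s["eef_pos"][:2]-O)@ex).round(1),((s["eef_pos"][:2]-O)@ey).round(1),s["eef_pos"][2].round(1),s["tool_rot"],s["force"].round(1))
    return s,im,X,Y,Z,c
E
python3 - <<'E'
from h import *
s,im,X,Y,Z,c=report("w6.png"); p=np.percentile
g=c.min(2)
rail=(g>180)&(abs(Z-116.5)<4)&(X>-150)&(X<80)
for sg in(1,-1):
    m=rail&(Y*sg>75)&(Y*sg<118); print("rail",sg,m.sum(),p(X[m],[.5,99.5]).round(1),p(Y[m],[1,99]).round(1))
for n,x0 in(("new",0),("seated",-90)):
    t=(c.max(2)<60)&(abs(X-x0)<14)&(abs(Y)<18)&(Z>122); print(n,"tab",t.sum(),p(X[t],[3,97]).round(1),p(Y[t],[3,97]).round(1),"z",np.median(Z[t]).round(1))
    b=(g>130)&(abs(X-x0)<12)&(abs(Y)<62)&(abs(Z-107)<9); 
    if b.sum()>20: print(n,"bar",b.sum(),p(X[b],[3,97]).round(1),p(Y[b],[1,99]).round(1),"z",np.median(Z[b]).round(1))
for sg in(1,-1):
    l=(abs(X)<16)&(Y*sg>60)&(Y*sg<110)&(Z>125)
    if l.sum()>5: print("lever",sg,l.sum(),"top z",p(Z[l],[50,97]).round(1),"at Y",np.median(Y[l&(Z>p(Z[l],80))]).round(1),"X",p(X[l],[3,97]).round(1),"Yrange",p(Y[l],[2,98]).round(1))
E
```

```text
tcp slot-frame -0.0 0.5 290.7 [-3.14071152e+00  6.07062787e-04  1.47872682e+00] [-0.5  0.4 -0.6]
rail 1 4464 [-138.6   69.3] [ 84.5 106.6]
rail -1 1751 [-138.9   69.6] [-105.2  -84.4]
new tab 11374 [-12.9  12.7] [-3.2 17.7] z 346.5
new bar 738 [-5.5  4.2] [-53.8  58.3] z 107.7
seated tab 279 [-95.1 -83.1] [-8.8 10.8] z 128.5
seated bar 455 [-95.3 -84.7] [-61.   61.7] z 114.0
lever 1 337 top z [172.5 174.1] at Y 80.2 X [-7.2  6.3] Yrange [72.6 85.6]
```

View pics/w6.png

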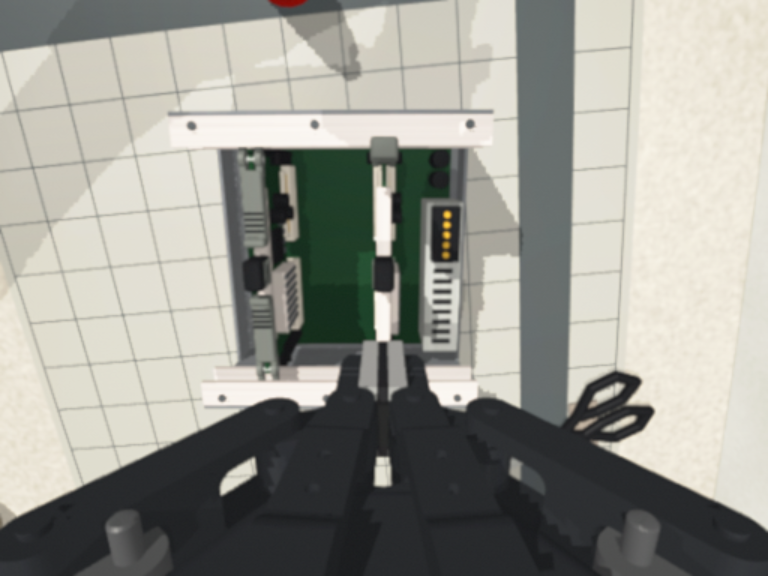

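The wrist view shows the card standing in the guides parallel to its neighbour. Its bar is centred on the slot (x −0.6, z 107.7, i.e. plugs on the sockets). The left lever is upright at (384,150) with its top at z 173, and the unit frame estimate is good to about 0.5 mm. Next is the left lever.

{"method": "step_arm", "body": {"plan": [{"dx": 0.1,"dy": 0,"dz": 0,"ax": 0,"ay": 0,"az": 0,"gripper": 0},{"dx": 0.165,"dy": 0,"dz": 0,"ax": 0,"ay": 0,"az": 0,"gripper": 0},{"dx": 0.1,"dy": 0,"dz": 0,"ax": 0,"ay": 0,"az": 0,"gripper": 0},{"dx": 0,"dy": 0,"dz": 0,"ax": 0,"ay": 0,"az": 0,"gripper": 0},{"dx": 0,"dy": 0,"dz": 0.13,"ax": 0,"ay": 0,"az": 0,"gripper": 0},{"dx": 0,"dy": 0,"dz": 0.13,"ax": 0,"ay": 0,"az": 0,"gripper": 0},{"dx": 0,"dy": 0,"dz": 0.116,"ax": 0,"ay": 0,"az": 0,"gripper": 0},{"dx": 0,"dy": 0,"dz": 0,"ax": 0,"ay": 0,"az": 0,"gripper": 0},{"dx": -0.029,"dy": 0,"dz": 0,"ax": 0,"ay": 0,"az": 0,"gripper": 0},{"dx": -0.029,"dy": 0,"dz": 0,"ax": 0,"ay": 0,"az": 0,"gripper": 0},{"dx": -0.018,"dy": 0,"dz": 0.001,"ax": 0,"ay": 0,"az": 0,"gripper": 0},{"dx": -0.019,"dy": 0,"dz": 0.002,"ax": 0,"ay": 0,"az": 0,"gripper": 0},{"dx": 0,"dy": 0,"dz": 0,"ax": 0,"ay": 0,"az": 0,"gripper": 0}]}}

```text
clock: 15.78
eef_pos: [597.2, 276.0, 177.7]
tool_rot: [3.141, 0.001, 1.478]
force: [0.3, -0.6, -0.3]
width: -0.0
gripper_force: 0.0
```

```bash
python3 - <<'E'
from h import *
report()
E
```

```text
tcp slot-frame 0.8 81.0 177.7 [3.14129149e+00 5.53340340e-04 1.47785948e+00] [ 0.3 -0.6 -0.3]
```

Position as planned: (81.0, 177.7). I'll continue along the arc.

{"method": "step_arm", "body": {"plan": [{"dx": -0.018,"dy": -0.002,"dz": 0.006,"ax": 0,"ay": 0,"az": 0,"gripper": 0},{"dx": -0.017,"dy": 0,"dz": 0.007,"ax": 0,"ay": 0,"az": 0,"gripper": 0},{"dx": -0.016,"dy": 0,"dz": 0.011,"ax": 0,"ay": 0,"az": 0,"gripper": 0},{"dx": -0.015,"dy": 0,"dz": 0.011,"ax": 0,"ay": 0,"az": 0,"gripper": 0},{"dx": -0.013,"dy": 0,"dz": 0.014,"ax": 0,"ay": 0,"az": 0,"gripper": 0},{"dx": -0.012,"dy": 0,"dz": 0.015,"ax": 0,"ay": 0,"az": 0,"gripper": 0},{"dx": 0,"dy": 0,"dz": 0,"ax": 0,"ay": 0,"az": 0,"gripper": 0}]}}

```text
clock: 16.7
eef_pos: [593.7, 249.4, 157.8]
tool_rot: [-3.141, 0.001, 1.478]
force: [0.1, -0.0, 0.4]
width: -0.2
gripper_force: 0.0
```

{"method": "step_arm", "body": {"plan": [{"dx": -0.009,"dy": 0,"dz": 0.017,"ax": 0,"ay": 0,"az": 0,"gripper": 0},{"dx": -0.009,"dy": 0,"dz": 0.018,"ax": 0,"ay": 0,"az": 0,"gripper": 0},{"dx": 0,"dy": 0,"dz": 0,"ax": 0,"ay": 0,"az": 0,"gripper": 0}]}}

```text
clock: 17.08
eef_pos: [593.4, 245.0, 147.5]
tool_rot: [3.141, -0.001, 1.479]
force: [0.5, 2.5, 1.4]
width: -0.1
gripper_force: 1.0
```

{"method": "step_arm", "body": {"plan": [{"dx": -0.004,"dy": 0,"dz": 0.015,"ax": 0,"ay": 0,"az": 0,"gripper": 0},{"dx": -0.004,"dy": 0,"dz": 0.015,"ax": 0,"ay": 0,"az": 0,"gripper": 0},{"dx": 0,"dy": 0,"dz": 0.008,"ax": 0,"ay": 0,"az": 0,"gripper": 0},{"dx": 0,"dy": 0,"dz": 0,"ax": 0,"ay": 0,"az": 0,"gripper": 0}]}}

```text
clock: 17.58
eef_pos: [593.9, 242.6, 137.2]
tool_rot: [3.14, -0.001, 1.479]
force: [-0.5, 3.1, 7.1]
width: -0.0
gripper_force: 3.9
```

```bash
python3 - <<'E'
from h import *
s,im,X,Y,Z,c=report("w7.png")
E
```

```text
tcp slot-frame 0.6 47.3 137.2 [ 3.13988174e+00 -1.09907766e-03  1.47877537e+00] [-0.5  3.1  7.1]
```

View pics/w7.png

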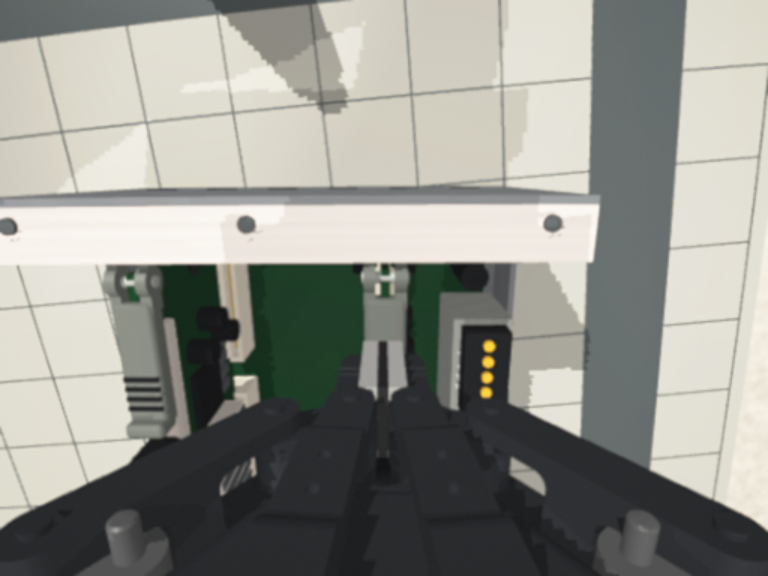

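The lever at (385,310) is nearly flat under the fingers. I'll press a little further.

{"method": "step_arm", "body": {"plan": [{"dx": 0,"dy": 0,"dz": 0.006,"ax": 0,"ay": 0,"az": 0,"gripper": 0},{"dx": 0,"dy": 0,"dz": 0,"ax": 0,"ay": 0,"az": 0,"gripper": 0}]}}

```text
clock: 17.88
eef_pos: [594.9, 242.9, 136.7]
tool_rot: [3.138, -0.002, 1.479]
force: [-0.8, 2.0, 13.1]
width: -0.1
gripper_force: 6.6
```

{"method": "step_arm", "body": {"plan": [{"dx": 0,"dy": 0,"dz": 0.006,"ax": 0,"ay": 0,"az": 0,"gripper": 0},{"dx": 0,"dy": 0,"dz": 0,"ax": 0,"ay": 0,"az": 0,"gripper": 0}]}}

```text
clock: 18.12
eef_pos: [595.7, 243.6, 135.9]
tool_rot: [3.136, -0.004, 1.479]
force: [-1.6, 1.8, 17.6]
width: -0.0
gripper_force: 8.8
```

{"method": "step_arm", "body": {"plan": [{"dx": 0,"dy": -0.005,"dz": 0.007,"ax": 0,"ay": 0,"az": 0,"gripper": 0},{"dx": 0,"dy": 0,"dz": 0,"ax": 0,"ay": 0,"az": 0,"gripper": 0}]}}

```text
clock: 18.38
eef_pos: [595.4, 243.8, 135.5]
tool_rot: [3.133, -0.004, 1.478]
force: [-0.9, 0.7, 25.4]
width: -0.0
gripper_force: 12.8
```

{"method": "step_arm", "body": {"plan": [{"dx": 0,"dy": 0,"dz": -0.05,"ax": 0,"ay": 0,"az": 0,"gripper": 0},{"dx": 0,"dy": 0,"dz": -0.13,"ax": 0,"ay": 0,"az": 0,"gripper": 0},{"dx": 0,"dy": 0,"dz": -0.17,"ax": 0,"ay": 0,"az": 0,"gripper": 0},{"dx": 0,"dy": 0,"dz": -0.17,"ax": 0,"ay": 0,"az": 0,"gripper": 0},{"dx": 0,"dy": 0,"dz": 0,"ax": 0,"ay": 0,"az": 0,"gripper": 0},{"dx": -0.13,"dy": 0,"dz": 0,"ax": 0,"ay": 0,"az": 0,"gripper": 0},{"dx": -0.13,"dy": 0,"dz": 0,"ax": 0,"ay": 0,"az": 0,"gripper": 0},{"dx": -0.13,"dy": 0,"dz": 0,"ax": 0,"ay": 0,"az": 0,"gripper": 0},{"dx": -0.13,"dy": 0,"dz": 0,"ax": 0,"ay": 0,"az": 0,"gripper": 0},{"dx": 0,"dy": 0,"dz": 0,"ax": 0,"ay": 0,"az": 0,"gripper": 0},{"dx": 0,"dy": 0,"dz": 0,"ax": 0,"ay": 0,"az": 0,"gripper": 0}]}}

```text
clock: 19.75
eef_pos: [576.6, 86.8, 285.5]
tool_rot: [-3.139, 0.0, 1.478]
force: [-0.1, 0.2, -0.7]
width: -0.1
gripper_force: 0.0
```

```bash
cat > chk.py <<'E'
from h import *
s,im,X,Y,Z,c=report(); p=np.percentile; g=c.min(2)
for n,x0 in(("new",0),("seated",-90)):
    b=(g>130)&(abs(X-x0)<12)&(abs(Y)<58)&(abs(Z-107)<9)
    if b.sum()>20: print(n,"bar",b.sum(),p(X[b],[3,97]).round(1),"z",np.median(Z[b]).round(1))
    for lo,hi in((15,20),(20,30),(30,40),(40,50),(50,60),(60,70),(70,80)):
        r=[]
        for sg in(1,-1):
            m=(abs(X-x0)<5)&(Y*sg>lo)&(Y*sg<hi)&(Z<180)&(Z>90); r.append((int(m.sum()),p(Z[m],85).round(1) if m.sum()>3 else None))
        print(n,lo,hi,r)
E
python3 chk.py
```

```text
tcp slot-frame -2.5 -109.4 285.5 [-3.13918218e+00  3.68426322e-04  1.47848556e+00] [-0.1  0.2 -0.7]
new bar 517 [-3.8  5.3] z 105.8
new 15 20 [(11, np.float64(104.8)), (45, np.float64(106.3))]
new 20 30 [(160, np.float64(119.7)), (98, np.float64(106.3))]
new 30 40 [(133, np.float64(116.3)), (90, np.float64(106.7))]
new 40 50 [(132, np.float64(115.9)), (90, np.float64(106.8))]
new 50 60 [(110, np.float64(115.0)), (68, np.float64(114.6))]
new 60 70 [(0, None), (47, np.float64(115.6))]
new 70 80 [(0, None), (200, np.float64(168.4))]
seated bar 387 [-94.9 -84.5] z 113.7
seated 15 20 [(96, np.float64(118.3)), (38, np.float64(117.8))]
seated 20 30 [(113, np.float64(118.3)), (120, np.float64(118.8))]
seated 30 40 [(130, np.float64(115.5)), (107, np.float64(115.3))]
seated 40 50 [(139, np.float64(115.2)), (108, np.float64(115.2))]
seated 50 60 [(128, np.float64(114.7)), (99, np.float64(114.9))]
seated 60 70 [(0, None), (98, np.float64(115.0))]
seated 70 80 [(0, None), (92, np.float64(114.8))]
```

The left lever is now flat to within about 1 mm of the neighbour's levers. Next is the right lever, mirrored.

{"method": "step_arm", "body": {"plan": [{"dx": 0,"dy": 0.008,"dz": 0.12,"ax": 0,"ay": 0,"az": 0,"gripper": 0},{"dx": 0,"dy": 0,"dz": 0.12,"ax": 0,"ay": 0,"az": 0,"gripper": 0},{"dx": 0,"dy": 0,"dz": 0.118,"ax": 0,"ay": 0,"az": 0,"gripper": 0},{"dx": 0,"dy": 0,"dz": 0,"ax": 0,"ay": 0,"az": 0,"gripper": 0},{"dx": 0.028,"dy": 0,"dz": 0,"ax": 0,"ay": 0,"az": 0,"gripper": 0},{"dx": 0.028,"dy": 0,"dz": 0,"ax": 0,"ay": 0,"az": 0,"gripper": 0},{"dx": 0.018,"dy": 0,"dz": 0.001,"ax": 0,"ay": 0,"az": 0,"gripper": 0},{"dx": 0.019,"dy": 0,"dz": 0.002,"ax": 0,"ay": 0,"az": 0,"gripper": 0},{"dx": 0.018,"dy": 0,"dz": 0.006,"ax": 0,"ay": 0,"az": 0,"gripper": 0},{"dx": 0.017,"dy": 0,"dz": 0.007,"ax": 0,"ay": 0,"az": 0,"gripper": 0},{"dx": 0,"dy": 0,"dz": 0,"ax": 0,"ay": 0,"az": 0,"gripper": 0}]}}

```text
clock: 21.18
eef_pos: [583.0, 125.5, 174.1]
tool_rot: [-3.141, -0.0, 1.479]
force: [0.4, -0.2, 0.8]
width: 0.0
gripper_force: 0.0
```

```bash
python3 -c "
from h import *
report()"
```

```text
tcp slot-frame 0.4 -70.2 174.1 [-3.14099105e+00 -2.92363887e-04  1.47947138e+00] [ 0.4 -0.2  0.8]
```

{"method": "step_arm", "body": {"plan": [{"dx": 0.015,"dy": 0,"dz": 0.012,"ax": 0,"ay": 0,"az": 0,"gripper": 0},{"dx": 0.015,"dy": 0,"dz": 0.012,"ax": 0,"ay": 0,"az": 0,"gripper": 0},{"dx": 0.013,"dy": 0,"dz": 0.015,"ax": 0,"ay": 0,"az": 0,"gripper": 0},{"dx": 0.012,"dy": 0,"dz": 0.015,"ax": 0,"ay": 0,"az": 0,"gripper": 0},{"dx": 0.009,"dy": 0,"dz": 0.017,"ax": 0,"ay": 0,"az": 0,"gripper": 0},{"dx": 0.009,"dy": 0,"dz": 0.018,"ax": 0,"ay": 0,"az": 0,"gripper": 0},{"dx": 0.004,"dy": 0,"dz": 0.014,"ax": 0,"ay": 0,"az": 0,"gripper": 0},{"dx": 0,"dy": 0,"dz": 0,"ax": 0,"ay": 0,"az": 0,"gripper": 0}]}}

```text
clock: 22.22
eef_pos: [585.2, 147.5, 143.1]
tool_rot: [-3.141, 0.001, 1.478]
force: [-0.5, -0.8, 0.6]
width: 0.2
gripper_force: 0.2
```

{"method": "step_arm", "body": {"plan": [{"dx": 0.004,"dy": 0,"dz": 0.013,"ax": 0,"ay": 0,"az": 0,"gripper": 0},{"dx": 0,"dy": 0,"dz": 0.013,"ax": 0,"ay": 0,"az": 0,"gripper": 0},{"dx": 0,"dy": 0,"dz": 0,"ax": 0,"ay": 0,"az": 0,"gripper": 0}]}}

```text
clock: 22.6
eef_pos: [585.8, 148.4, 136.1]
tool_rot: [3.141, 0.001, 1.478]
force: [-0.8, -2.6, 4.6]
width: -0.2
gripper_force: 2.4
```

{"method": "step_arm", "body": {"plan": [{"dx": 0,"dy": 0,"dz": 0.007,"ax": 0,"ay": 0,"az": 0,"gripper": 0},{"dx": 0,"dy": -0.003,"dz": 0.006,"ax": 0,"ay": 0,"az": 0,"gripper": 0},{"dx": 0,"dy": 0,"dz": 0,"ax": 0,"ay": 0,"az": 0,"gripper": 0}]}}

```text
clock: 22.98
eef_pos: [587.5, 148.2, 135.5]
tool_rot: [3.135, 0.0, 1.477]
force: [-2.4, -6.0, 21.8]
width: 0.1
gripper_force: 11.4
```

{"method": "step_arm", "body": {"plan": [{"dx": 0,"dy": -0.003,"dz": 0.007,"ax": 0,"ay": 0,"az": 0,"gripper": 0},{"dx": 0,"dy": 0,"dz": 0,"ax": 0,"ay": 0,"az": 0,"gripper": 0}]}}

```text
clock: 23.22
eef_pos: [588.1, 148.2, 135.2]
tool_rot: [3.131, -0.0, 1.477]
force: [-2.1, -6.1, 32.6]
width: -0.1
gripper_force: 16.1
```

{"method": "step_arm", "body": {"plan": [{"dx": 0,"dy": 0,"dz": -0.05,"ax": 0,"ay": 0,"az": 0,"gripper": 0},{"dx": 0,"dy": 0,"dz": -0.13,"ax": 0,"ay": 0,"az": 0,"gripper": 0},{"dx": 0,"dy": 0,"dz": -0.17,"ax": 0,"ay": 0,"az": 0,"gripper": 0},{"dx": -0.1,"dy": 0,"dz": -0.17,"ax": 0,"ay": 0,"az": 0,"gripper": 0},{"dx": -0.1,"dy": 0,"dz": 0,"ax": 0,"ay": 0,"az": 0,"gripper": 0},{"dx": 0,"dy": 0,"dz": 0,"ax": 0,"ay": 0,"az": 0,"gripper": 0},{"dx": 0,"dy": 0,"dz": 0,"ax": 0,"ay": 0,"az": 0,"gripper": 0}]}}

```text
clock: 24.1
eef_pos: [577.8, 90.6, 285.2]
tool_rot: [-3.14, -0.001, 1.48]
force: [0.4, 0.4, -1.3]
width: 0.1
gripper_force: 0.0
```

```bash
python3 chk.py
```

```text
tcp slot-frame -1.7 -105.5 285.2 [-3.14040502e+00 -1.09397855e-03  1.47954115e+00] [ 0.4  0.4 -1.3]
new bar 269 [-4.8  5.2] z 113.2
new 15 20 [(94, np.float64(117.7)), (50, np.float64(118.2))]
new 20 30 [(120, np.float64(118.2)), (116, np.float64(118.6))]
new 30 40 [(127, np.float64(115.4)), (100, np.float64(115.2))]
new 40 50 [(133, np.float64(114.8)), (110, np.float64(115.0))]
new 50 60 [(136, np.float64(114.7)), (100, np.float64(114.6))]
new 60 70 [(34, np.float64(114.8)), (95, np.float64(114.8))]
new 70 80 [(0, None), (81, np.float64(114.4))]
seated bar 453 [-95.1 -84.4] z 113.8
seated 15 20 [(98, np.float64(118.4)), (42, np.float64(118.0))]
seated 20 30 [(109, np.float64(118.7)), (110, np.float64(118.9))]
seated 30 40 [(135, np.float64(115.2)), (99, np.float64(115.4))]
seated 40 50 [(135, np.float64(115.1)), (108, np.float64(115.3))]
seated 50 60 [(142, np.float64(114.8)), (99, np.float64(115.1))]
seated 60 70 [(42, np.float64(114.6)), (100, np.float64(114.9))]
seated 70 80 [(0, None), (94, np.float64(114.6))]
```

The new card's lever profiles match the seated card's to within about 0.7 mm at both ends, its x is centred, and the arm is clear. Handing in.

```bash
python3 -c "
from cell import ctrl
print(ctrl.finish_job())"
```

```text
the job is handed in; nothing more can be done
None
```

The driver card is fully home in the empty place with its parts facing the same way as its neighbour and both ejector levers flat; the job was handed in at about 24 s, and no verdict came back.

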